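# Cover the sensor cup and hold the shutter slide at its mark

## Task

Make the light-sensor tester ready for a reading: set the wide cover (the larger of the two knobbed covers) on the open cup of the fixture so that it sits level and fully down on the rim, and let go of it. Then pull the fixture's spring-return shutter slide out by its upright grip until its pointer lines up with the line on the mark block, and finish while still holding it there: it springs back if released, so do not let go. Leave the narrow cover, the screw jar, the battery and the tape where they are.

Things in the scene. Friction and masses are not known exactly. Their poses are not given: they have to be found in the camera images.
- fixture: light-sensor tester, fixed: dark base plate 205 x 90 x 8 mm, grey housing at its rear (top 40 mm above the sill), an aluminium cup on that, the slide coming out of its front. Origin: on the sill under the slide's centre line; x points from the slide's grip to the cup, y left, z up. Plate x -120 to +85 mm, housing x -4 to +84 mm. Its x points to the robot's right, give or take 20 deg.
- cup_rim (a point): centre of the cup's mouth, level with the top of its rim, 75 mm above the sill (in the fixture's frame x +40, y 0). The cup's outside diameter is 68 mm, inside 60 mm, inside depth 31 mm; a small sensor lies in it. Axes as the fixture's.
- slide (a joint): how far the shutter slide is pulled out of the housing, in m: 0 fully in, 0.06 end stop. It moves straight along the fixture's -x. A spring pulls it back in: about 3.5 N at 0, plus 1 N for each 10 mm pulled (8 N at 45 mm).
- grip (a point): centre of the slide's upright black grip, 60 mm above the sill: a plate 10 mm thick along the fixture's x, 30 mm wide along y, standing from 18 to 78 mm above the sill. Its centre is 56 mm in front of the housing when the slide is in; things beside it are under 23 mm tall. Moves with the slide.
- pointer (a point): tip of the slide's small steel pointer, beside the foot of the grip on its -y side in the fixture's frame, 18 mm above the sill, at the same fixture x as the grip's centre. Moves with the slide.
- mark: small aluminium block 12 x 12 x 14 mm clamped on the base plate on the slide's -y side, nearer the robot, its top 22 mm above the sill, a dark line across its middle. Origin: under its centre; the line is at its x = 0; axes parallel to the fixture's. Its place varies: the pointer lines up with the line (same fixture x) with the slide pulled out 25 to 45 mm.
- wide_cover: loose round cover, about 0.12 kg: black disc 74 mm across, 5 mm thick; below it a tapered spigot 54 mm across (48 at its foot), 7 mm deep, that drops into the cup; above it an upright metal knob 22 mm across, 32 mm tall. Stands on its spigot. Origin: centre of the spigot's underside, z up; disc 7 to 12 mm above it, knob 12 to 44 mm. Seated, the origin is 7 mm below the rim.
- narrow_cover: the other cover, not for this cup: same shape, disc 48 mm across, same knob. Origin: centre of its underside. The two covers may swap places. Leave it alone.
- screw_jar: small glass jar of screws, 44 mm across, 67 mm tall, origin at the centre of its underside. Leave it alone.
- battery_9v: block battery 18 x 27 x 48 mm standing upright, origin at the centre of its underside. Leave it alone.
- tape_roll: roll of tape lying flat, 64 mm across, 18 mm high, origin at the centre of its underside. Leave it alone.
Not all that is in view belongs to the job. What is shaped like the wide_cover but brown is not meant.

How it is judged:
On the way:
1. the wide cover sits level and fully down on the cup's rim and is let go, the slide still in (horizontal distance between wide_cover and cup_rim below 0.0045 m and z of wide_cover in the frame of cup_rim between -0.01 and -0.0045 m and angle between wide_cover's own z axis and vertical below 0.05 rad and contact force between the fingers and wide_cover below 0.3 N and linear speed of wide_cover below 0.02 m/s and value of joint slide below 0.01 m), for 0.2 s.
At the end, for the whole second after the job is handed in: the wide cover is seated on the cup (centre within 4.5 mm of the cup's, fully down within 2.5 mm, tilt under 0.05 rad) and not touched by the fingers, and the fingers hold the slide at rest (contact force over 2.5 N) with its pointer within 4 mm of the mark's line, measured along the slide (horizontal distance between wide_cover and cup_rim below 0.0045 m and z of wide_cover in the frame of cup_rim between -0.01 and -0.0045 m and angle between wide_cover's own z axis and vertical below 0.05 rad and contact force between the fingers and wide_cover below 0.3 N and x of pointer in the frame of mark between -0.004 and 0.004 m and velocity of joint slide between -0.01 and 0.01 m/s and contact force between the fingers and fixture above 2.5 N); the arm keeps its last pose, push and grip.
It fails at once if the narrow cover is moved more than 30 mm (distance of narrow_cover from where it was at the start of the episode above 0.03 m).
It fails at once if the screw jar is moved more than 30 mm (distance of screw_jar from where it was at the start of the episode above 0.03 m).
It fails at once if the battery is moved more than 30 mm (distance of battery_9v from where it was at the start of the episode above 0.03 m).
It fails at once if the roll of tape is moved more than 30 mm (distance of tape_roll from where it was at the start of the episode above 0.03 m).
It also fails if it takes over 48 s, if anything falls off the work surface, if the arm or the gripper's body presses on something with over 40 N, if the wrist force passes 120 N, or if a joint passes its speed limit or range.

## Robot

A 6-joint arm with a two-finger parallel gripper is mounted at the origin on a cart in front of the work surface, level with it; the furniture and walls round the work are solid. World frame = base frame: x ahead of the robot, y to its left, z up, the work surface at z = 0. Lengths are in m, angles in rad, forces in N, time in s.
With the tool pointing down it reaches from about 0.3 to 0.75 m from the base axis. Payload 8.5 kg.
Tool frame: the origin (TCP) lies at the very end of the fingers, on their centre line; the grasp point (between the pads) lies manip.grip_point_offset behind it (manip.grip_point_offset is the distance from the TCP to the grasp point, in m); z points along the fingers, y is the line along which they close (so a half turn about z gives the same grasp; the last joint's range is limited). The gripper opens to 88 mm and grips with 3 to 60 N. Pads are 18 mm wide; open, the fingers measure 123 mm over their backs; the gripper's body (75 mm by 187 mm) begins 45 mm behind the grasp point.
Start: joints at [1.011, 0.381, 1.297, -0, 1.464, -0.215], TCP at [0.186, 0.518, 0.239] pointing down, gripper open.
Joint ranges: [-3.11, 3.11], [-0.89, 2.33], [0.22, 2.48], [-1.42, 4.56], [0.17, 2.85], [-2.88, 2.88]. Speed limits (rad/s): [2.39, 2.39, 3.14, 3.14, 3.14, 3.14].

## Interface

Orientations are given as a unit quaternion [w, x, y, z].
In Python, from rig import manip, viewer gives the robot as it stands. The module is installed in compiled form; this text tells all that it offers.
- The arm moves only by the tool jog_arm, never from a script. Its argument "moves" is a list of rows, each a list of 5 numbers: the shift along the tool's x, y, z in mm, then the turn about the tool's z in rad, then the finger opening in mm, from 0 to 88.1. In form: [[tx, ty, tz, yaw, jaw], ...]. A call has 1 to 8 rows; each row shifts and turns the commanded pose from where the row before left it, along the tool's axes as they then stand; what a row does not reach is not made up. A row lasts 1/10 s, in which the tool goes at most 50 mm and 8.59 degrees, less where a joint would pass 70% of its speed; a pose out of reach is approached as far as the arm can. A call is refused whole if a number of a shift passes 50 or a number of a turn 0.15, either way. A call with a gripper value outside its range is refused whole. The fingers move at their own pace and stop on an object; "newtons" is the grip in N (left out, the last holds). Time passes only in rows, so rows that do not move let the fingers close. It gives the time, the measured TCP pose, the force, the opening and the grip force at its end, in the units of the state.
- manip.observe(): the state, without advancing time (a new reading comes with each control period).
- viewer.get_image(name): name is "scene" or "top" or "wrist"; returns the picture (400x640x3 uint8, blue, green, red); there is no depth.
- viewer.get_calibration(name): a dict with "fx", "fy", "cx", "cy" (pixels), "k1" (the pictures are not rectified: a ray, as slopes to the right and down, at radius r is drawn at 1 + k1 r^2 times it, then the intrinsics apply), "rvec" (rotation vector, rad) and "tvec" (3), from world to camera coordinates, as OpenCV has them. Camera axes: x right, y down, z forward; pixel columns grow to the right and rows downward; lengths in m; the calibration is good to about 2 mm. A picture is of the moment at which its call begins: read the wrist's pose just before it. get_calibration takes no time and is no camera call; for the wrist camera it gives the pose at the moment of the call.
- manip.hand_in(): hands the job in; it is judged then, once.
The state is a dict: "clock": time; "joints": joint angles; "qvel": joint speeds; "effort": joint torques, N m; "tcp_pos": TCP position; "eef_rot": TCP orientation; "force": force on the tool from outside, world axes, zero at the start; "wrist_torque": the same for the moment, N m; "gripper_width": finger opening in m; "gripper_force": force on a finger pad.
Only numpy, scipy, OpenCV 4.12 (cv2) and the standard library are available. Lean on these libraries where they do the work, as an engineer would, in place of code of your own. Each camera call takes 0.05 s, during which the arm holds its last target. There are 200 camera calls.

## Working session

There is one attempt and no reset: what is moved stays moved. The work goes in short steps, Python scripts to look and compute and a tool call to move; the robot and the scene stay as the last step left them, time stands still between calls to the robot, and variables do not carry over. Pictures are saved under pics/ and viewed, at most 10 in all, crops included, and the job is handed in when it is done.

Besides the shell and the picture viewer there is one more tool, called after "Emit:" as name(argument=value, ...) on one line, values as JSON. jog_arm: Moves the arm, as the interface text tells. Its arguments: {"type":"object","properties":{"moves":{"type":"array"},"newtons":{"type":"number"}},"required":["moves"]}

```bash
mkdir -p pics
cat > h.py <<'E'
import numpy as np, cv2
from rig import manip, viewer
def cal(n):
    c=viewer.get_calibration(n); R=cv2.Rodrigues(np.array(c["rvec"],float))[0]; return c,R,np.array(c["tvec"],float).ravel()
def ray(C,u,v):
    c,R,t=C; d=np.array([(u-c["cx"])/c["fx"],(v-c["cy"])/c["fy"]]); s=d.copy()
    for _ in range(30): s=d/(1+c["k1"]*(s@s))
    return -R.T@t, R.T@np.array([s[0],s[1],1.])
def plane(C,u,v,z):
    o,d=ray(C,u,v); return o+d*(z-o[2])/d[2]
def proj(C,p):
    c,R,t=C; q=R@np.array(p,float)+t; s=q[:2]/q[2]; s=s*(1+c["k1"]*(s@s)); return np.array([c["fx"]*s[0]+c["cx"],c["fy"]*s[1]+c["cy"]])
E
python3 - <<'E'
from h import *
np.set_printoptions(precision=4,suppress=True)
print(manip.observe(), manip.grip_point_offset)
for n in ("top","scene","wrist"):
    C=cal(n); print(n,C[0]["fx"],C[0]["k1"],-C[1].T@C[2])
    cv2.imwrite(f"pics/{n}0.png",viewer.get_image(n))
a=[cv2.imread(f"pics/{n}0.png") for n in ("top","scene")]
E
```

```text
{'clock': 0.0, 'joints': array([ 1.0107,  0.3812,  1.2982, -0.    ,  1.4636, -0.2153]), 'qvel': array([-0.0006,  0.0001, -0.0007, -0.0008, -0.0002,  0.0006]), 'effort': array([  0.0008, -43.793 , -22.4558,   0.0714,   0.0353,  -0.0001]), 'tcp_pos': array([0.1858, 0.5174, 0.2381]), 'eef_rot': array([-0.0003,  0.1716,  0.9852, -0.0007]), 'force': array([-0.1379,  0.332 ,  0.0555]), 'wrist_torque': array([0.0309, 0.0025, 0.0273]), 'gripper_force': 0.0, 'gripper_width': 0.08811716515145217} 0.0187
top 490.38967444134266 -0.021359740788874856 [0.2525 0.2122 1.7048]
scene 364.9179973890724 -0.033108185186388556 [ 0.2884 -1.1534  0.6693]
wrist 276.81036364437995 -0.019825116036844982 [0.1165 0.5425 0.3828]
```

View pics/top0.png

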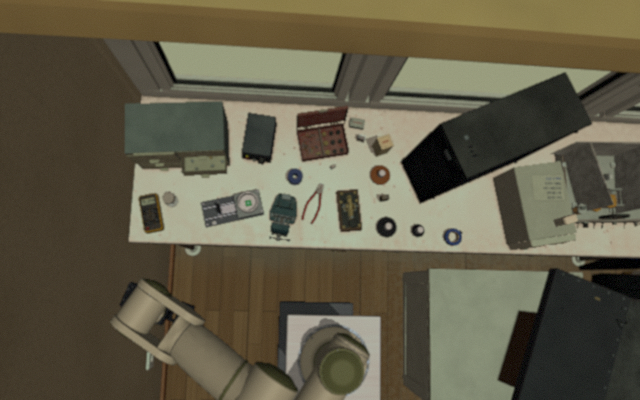

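View pics/scene0.png

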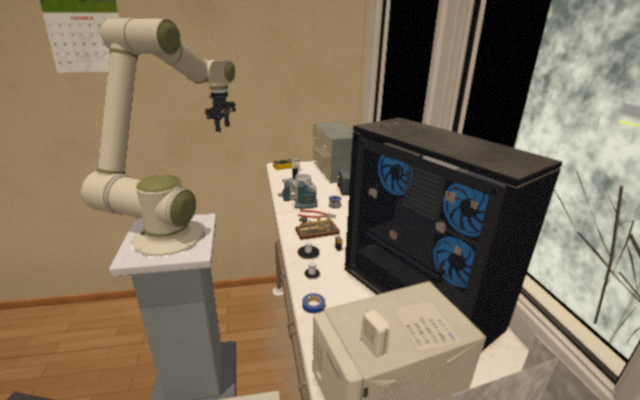

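The top view shows the fixture at (232,206) with its cup at (247,203). Cover candidates are a large black one at (386,227), a small black one at (418,230) and a large brown one at (379,174). The blue rings at (294,176) and (452,237) are tape-like. By the description (black and larger), I choose (386,227) and check it in a crop.

Run:
```python
from h import *
np.set_printoptions(precision=4,suppress=True)
a=cv2.imread("pics/top0.png")
x=cv2.resize(a[180:235,195:275],None,fx=7,fy=7,interpolation=cv2.INTER_CUBIC)
y=cv2.resize(a[155:255,355:475],None,fx=4.5,fy=4.5,interpolation=cv2.INTER_CUBIC)[:,:]
y=cv2.resize(a[160:245,360:440],None,fx=2.4,fy=2.4*1.0,interpolation=cv2.INTER_CUBIC)
H=max(x.shape[0],y.shape[0]); pad=lambda i:cv2.copyMakeBorder(i,0,H-i.shape[0],0,0,cv2.BORDER_CONSTANT)
cv2.imwrite("pics/crop1.png",np.hstack([pad(x),pad(y)]))
C=cal("top")
for u,v,z in [(386,227,.012),(418,230,.012),(379,174,.012),(247,203,.075),(210,212,.06),(452,237,.018),(170,199,.06),(383,198,.048)]: print((u,v),plane(C,u,v,z))
```

```text
(386, 227) [ 0.4559 -0.178   0.012 ]
(418, 230) [ 0.4489 -0.2936  0.012 ]
(379, 174) [ 0.6464 -0.1526  0.012 ]
(247, 203) [0.5136 0.3081 0.075 ]
(210, 212) [0.4811 0.43   0.06  ]
(452, 237) [ 0.427  -0.4154  0.018 ]
(170, 199) [0.5201 0.5638 0.06  ]
(383, 198) [ 0.5529 -0.1591  0.048 ]
```

View pics/crop1.png

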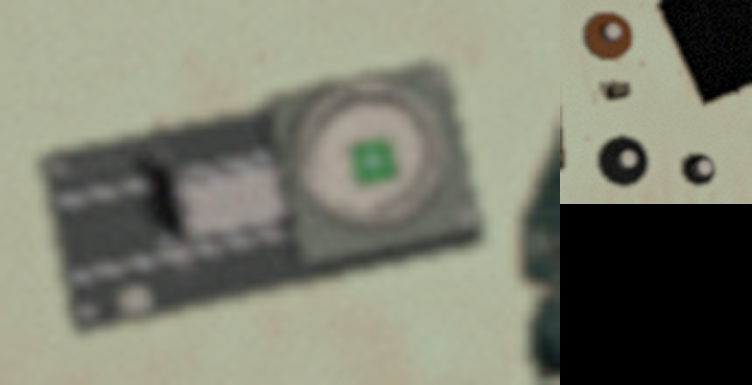

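The crop confirms it: the large black disc with its knob is at (386,227), the smaller black one is the narrow cover, and the brown one is a decoy. The fixture has its cup on the right, the black grip near (218,208) and the mark block near (214,223). Next I write a move planner that prints rows and go above the cover.

```bash
cat >> h.py <<'E'
def yaw_of(q):  # angle of tool y in world, tool down
    w,x,y,z=q; return np.arctan2(1-2*(x*x+z*z),2*(x*y-w*z))
def plan(target,yaw=None,jaw=88,step=45,n=None):
    """rows to bring the TCP to target (world), tool y to world angle yaw"""
    s=manip.observe(); p=np.array(s["tcp_pos"]); a=yaw_of(s["eef_rot"]); d=(np.array(target)-p)*1000
    dy=0 if yaw is None else (yaw-a+np.pi/2)%np.pi-np.pi/2
    k=n or max(1,int(np.ceil(max(np.linalg.norm(d)/step,abs(dy)/.14))))
    rows=[]
    for i in range(k):
        ty=np.array([np.cos(a),np.sin(a)]); tx=np.array([-ty[1],ty[0]])  # z down: x = y x z
        rows.append([round(float(d[:2]@tx)/k),round(float(d[:2]@ty)/k),round(-d[2]/k),round(-dy/k,3),jaw]); a+=dy/k
    print("yaw now",round(yaw_of(s["eef_rot"]),4),"shift",d.round(1),"dyaw",round(dy,4)); 
    for r in rows: print(r)
E
python3 - <<'E'
from h import *
import scipy.spatial.transform as T
s=manip.observe();q=s["eef_rot"];print(T.Rotation.from_quat([q[1],q[2],q[3],q[0]]).as_matrix().round(3))
plan((.45,-.19,.24),.21)
C=cal("wrist");print(C[1].round(3)); 
for uv in ((320,200),(0,0),(639,0),(0,399),(639,399)): print(uv,plane(C,*uv,0).round(3))
E
```

```text
[[-0.941  0.338 -0.001]
 [ 0.338  0.941 -0.001]
 [ 0.    -0.001 -1.   ]]
yaw now 1.226 shift [ 264.2 -707.5    1.7] dyaw -1.016
[-29, -34, 0, np.float64(0.06), 88]
[-31, -32, 0, np.float64(0.06), 88]
[-33, -30, 0, np.float64(0.06), 88]
[-34, -28, 0, np.float64(0.06), 88]
[-36, -26, 0, np.float64(0.06), 88]
[-37, -24, 0, np.float64(0.06), 88]
[-39, -22, 0, np.float64(0.06), 88]
[-40, -19, 0, np.float64(0.06), 88]
[-41, -17, 0, np.float64(0.06), 88]
[-42, -14, 0, np.float64(0.06), 88]
[-43, -12, 0, np.float64(0.06), 88]
[-43, -9, 0, np.float64(0.06), 88]
[-44, -7, 0, np.float64(0.06), 88]
[-44, -4, 0, np.float64(0.06), 88]
[-44, -1, 0, np.float64(0.06), 88]
[-44, 1, 0, np.float64(0.06), 88]
[-44, 4, 0, np.float64(0.06), 88]
[[ 0.338  0.941 -0.001]
 [ 0.902 -0.323  0.286]
 [ 0.269 -0.098 -0.958]]
(320, 200) [0.214 0.501 0.   ]
(0, 0) [-0.157  0.219  0.   ]
(639, 0) [0.107 0.954 0.   ]
(0, 399) [ 0.379 -0.214  0.   ]
(639, 399) [0.791 0.941 0.   ]
```

View pics/wrist0.png

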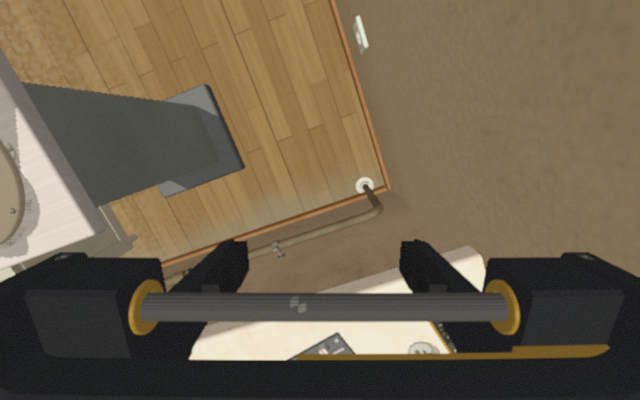

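The wrist view shows only the floor and the sill's edge. The gripper hides rows below about 240, so targets should lie some 70 mm along tool +x.

Run:
```python
from h import *
plan((.47,-.255,.24),.21,n=20)
```

```text
yaw now 1.226 shift [ 284.2 -772.5    1.7] dyaw -1.016
[-26, -32, 0, np.float64(0.051), 88]
[-28, -30, 0, np.float64(0.051), 88]
[-29, -29, 0, np.float64(0.051), 88]
[-31, -27, 0, np.float64(0.051), 88]
[-32, -26, 0, np.float64(0.051), 88]
[-34, -24, 0, np.float64(0.051), 88]
[-35, -22, 0, np.float64(0.051), 88]
[-36, -20, 0, np.float64(0.051), 88]
[-37, -19, 0, np.float64(0.051), 88]
[-38, -17, 0, np.float64(0.051), 88]
[-38, -15, 0, np.float64(0.051), 88]
[-39, -13, 0, np.float64(0.051), 88]
[-40, -11, 0, np.float64(0.051), 88]
[-40, -9, 0, np.float64(0.051), 88]
[-41, -7, 0, np.float64(0.051), 88]
[-41, -5, 0, np.float64(0.051), 88]
[-41, -2, 0, np.float64(0.051), 88]
[-41, 0, 0, np.float64(0.051), 88]
[-41, 2, 0, np.float64(0.051), 88]
[-41, 4, 0, np.float64(0.051), 88]
```

Emit:
jog_arm(moves=[[-26,-32,0,0.05,88],[-28,-30,0,0.05,88],[-29,-29,0,0.05,88],[-31,-27,0,0.05,88],[-32,-26,0,0.05,88],[-34,-24,0,0.05,88],[-35,-22,0,0.05,88],[-36,-20,0,0.05,88]])

```text
clock: 0.95
tcp_pos: [0.3003, 0.2068, 0.2388]
eef_rot: [0.0, 0.365, 0.931, 0.0]
force: [1.4, -0.4, -0.3]
gripper_width: 0.088
gripper_force: 0.0
```

Emit:
jog_arm(moves=[[-37,-19,0,0.05,88],[-38,-17,0,0.05,88],[-38,-15,0,0.05,88],[-39,-13,0,0.05,88],[-40,-11,0,0.05,88],[-40,-9,0,0.05,88]])

```text
clock: 1.55
tcp_pos: [0.3862, -0.0258, 0.2388]
eef_rot: [0.0, 0.5, 0.866, 0.0]
force: [0.4, 0.5, 0.7]
gripper_width: 0.0876
gripper_force: 0.0
```

Emit:
jog_arm(moves=[[-41,-7,0,0.05,88],[-41,-5,0,0.05,88],[-41,-2,0,0.05,88],[-41,0,0,0.05,88],[-41,2,0,0.05,88],[-41,4,0,0.05,88],[0,0,0,0,88],[0,0,0,0,88]])

```text
clock: 2.35
tcp_pos: [0.4749, -0.2547, 0.2381]
eef_rot: [-0.001, 0.623, 0.782, 0.0]
force: [0.7, 0.4, -0.4]
gripper_width: 0.0881
gripper_force: 0.0
```

Run:
```python
from h import *
C=cal("wrist"); im=viewer.get_image("wrist"); cv2.imwrite("pics/w1.png",im)
s=manip.observe(); print(s["tcp_pos"],yaw_of(s["eef_rot"]),proj(C,(.456,-.178,.012)))
```

```text
[ 0.47483093 -0.25396771  0.23843382] 0.22642847962788226 [322.65448584 119.04479383]
```

View pics/w1.png

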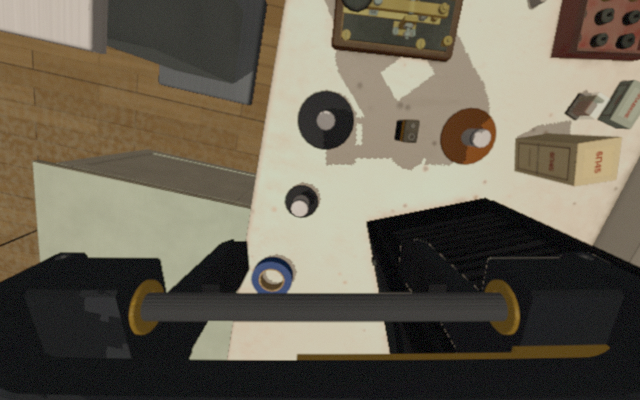

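The wrist view shows the wide black cover at (325,120), the narrow one at (301,201), the brown decoy at (468,136), the battery at (407,130) and the tape at (272,276). I measure the disc and the knob.

Run:
```python
from h import *
np.set_printoptions(precision=4,suppress=True)
C=cal("wrist"); im=cv2.imread("pics/w1.png"); g=im.max(2)
roi=np.zeros_like(g); cv2.circle(roi,(325,120),38,255,-1)
m=((g<75)&(roi>0)).astype(np.uint8)*255
cs=cv2.findContours(m,cv2.RETR_EXTERNAL,cv2.CHAIN_APPROX_NONE)[0]; c=max(cs,key=cv2.contourArea)
P=np.array([plane(C,*p,.012)[:2] for p in c[:,0].astype(float)])
(x,y),r=cv2.minEnclosingCircle((P*1000).astype(np.float32)); 
A=np.c_[2*P,np.ones(len(P))]; s=np.linalg.lstsq(A,(P**2).sum(1),rcond=None)[0]; print("disc fit",s[:2],"r",np.sqrt(s[2]+s[:2]@s[:2]),"enc",x,y,r,len(cs))
roi[:]=0; cv2.circle(roi,(325,120),16,255,-1)
k=((g>95)&(roi>0)).astype(np.uint8)*255
c=max(cv2.findContours(k,cv2.RETR_EXTERNAL,cv2.CHAIN_APPROX_NONE)[0],key=cv2.contourArea)
(e,ax,_)=cv2.minAreaRect(c); print("knob px",e,ax,"top",plane(C,*e,.044),"mid",plane(C,*e,.03))
```

```text
disc fit [ 0.46   -0.1782] r 0.034652272390991445 enc 460.07794189453125 -178.1847686767578 35.44449996948242 1
knob px (325.5, 119.5) (17.0, 19.0) top [ 0.4594 -0.1775  0.044 ] mid [ 0.4595 -0.1773  0.03  ]
```

Disc centre is (0.460, −0.178) by both the disc and the knob, with radius 35–36 mm against the nominal 37. I plan the grasp.

Run:
```python
from h import *
plan((.46,-.178,.1),None,50,n=5)
```

```text
yaw now 0.2264 shift [ -14.8   76.  -138.4] dyaw 0
[15, 1, 28, 0.0, 50]
[15, 1, 28, 0.0, 50]
[15, 1, 28, 0.0, 50]
[15, 1, 28, 0.0, 50]
[15, 1, 28, 0.0, 50]
```

Emit:
jog_arm(moves=[[16,1,28,0,50],[16,1,28,0,50],[15,1,28,0,50],[15,0,28,0,50],[15,0,26,0,50],[0,0,0,0,50]], newtons=30)

```text
clock: 3.0
tcp_pos: [0.4588, -0.1756, 0.0989]
eef_rot: [-0.003, 0.622, 0.783, -0.0]
force: [0.8, -0.6, 0.6]
gripper_width: 0.0498
gripper_force: 0.0
```

Run:
```python
from h import *
plan((.46,-.178,.016),None,50,n=1)
```

```text
yaw now 0.2289 shift [  1.2  -2.4 -82.9] dyaw 0
[-3, 1, 83, 0.0, 50]
```

Emit:
jog_arm(moves=[[-2,1,30,0,50],[0,0,30,0,50],[0,0,15,0,50],[0,0,8,0,50],[0,0,0,0,50],[0,0,0,0,15],[0,0,0,0,15],[0,0,0,0,15]], newtons=30)

```text
clock: 3.8
tcp_pos: [0.4626, -0.1808, 0.0186]
eef_rot: [0.001, 0.623, 0.782, 0.0]
force: [-0.1, -0.3, -0.5]
gripper_width: 0.0279
gripper_force: 0.0
```

Emit:
jog_arm(moves=[[0,0,0,0,15],[0,0,0,0,15],[0,0,0,0,15]])

```text
clock: 4.1
tcp_pos: [0.4624, -0.1807, 0.0183]
eef_rot: [0.0, 0.623, 0.782, -0.0]
force: [-2.2, 0.3, 6.4]
gripper_width: 0.021
gripper_force: 30.0
```

Emit:
jog_arm(moves=[[0,0,-15,0,15],[0,0,-30,0,15],[0,0,-40,0,15],[0,0,-45,0,15],[0,0,-45,0,15],[0,0,-30,0,15]])

```text
clock: 4.7
tcp_pos: [0.4624, -0.1806, 0.2258]
eef_rot: [0.002, 0.623, 0.782, 0.0]
force: [0.3, -1.0, -2.9]
gripper_width: 0.0212
gripper_force: 30.0
```

Run:
```python
from h import *
print(manip.observe()["gripper_width"],manip.observe()["force"])
plan((.53,.2,.29),.21,15,n=12)
```

```text
0.02123420410090125 [ 0.25752785 -1.04194385 -2.92207971]
yaw now 0.2261 shift [ 67.6 380.6  64.2] dyaw -0.0161
[30, 13, -5, np.float64(0.001), 15]
[30, 13, -5, np.float64(0.001), 15]
[30, 13, -5, np.float64(0.001), 15]
[30, 12, -5, np.float64(0.001), 15]
[30, 12, -5, np.float64(0.001), 15]
[30, 12, -5, np.float64(0.001), 15]
[30, 12, -5, np.float64(0.001), 15]
[30, 12, -5, np.float64(0.001), 15]
[30, 12, -5, np.float64(0.001), 15]
[30, 12, -5, np.float64(0.001), 15]
[30, 12, -5, np.float64(0.001), 15]
[30, 12, -5, np.float64(0.001), 15]
```

Knob held (21 mm, 30 N, about 1 N of weight). Now to the fixture.

Emit:
jog_arm(moves=[[20,8,-5,0,15],[30,13,-5,0,15],[32,13,-5,0,15],[32,13,-5,0,15],[32,13,-5,0,15],[32,13,-5,0,15],[32,13,-5,0,15]])

```text
clock: 5.4
tcp_pos: [0.4988, 0.0448, 0.2578]
eef_rot: [-0.0, 0.623, 0.782, -0.0]
force: [0.3, -0.4, -0.7]
gripper_width: 0.0207
gripper_force: 30.0
```

Emit:
jog_arm(moves=[[32,13,-5,0,15],[32,13,-5,0,15],[32,13,-5,0,15],[32,12,-5,0,15],[20,8,-5,0,15],[0,0,0,0,15],[0,0,0,0,15]])

```text
clock: 6.1
tcp_pos: [0.5231, 0.2007, 0.2823]
eef_rot: [-0.0, 0.623, 0.783, -0.0]
force: [0.1, -0.0, -1.0]
gripper_width: 0.0212
gripper_force: 30.0
```

Run:
```python
from h import *
C=cal("wrist"); im=viewer.get_image("wrist"); cv2.imwrite("pics/w2.png",im)
s=manip.observe(); print(s["tcp_pos"],yaw_of(s["eef_rot"]),proj(C,(.5136,.308,.075)))
```

```text
[0.5231224  0.20017103 0.2823206 ] 0.2256717853090939 [336.22106125  94.22369641]
```

View pics/w2.png

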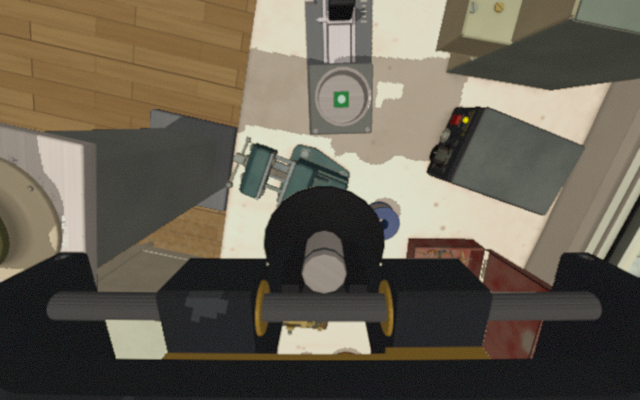

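The wrist view shows the cup at (343,97) with its green sensor, the grip at the top edge (342,8) and the held cover, level, at (324,240). I move 45 mm nearer so that the whole fixture shows.

Emit:
jog_arm(moves=[[25,0,0,0,15],[20,0,0,0,15],[0,0,0,0,15],[0,0,0,0,15],[0,0,0,0,15]])

```text
clock: 6.65
tcp_pos: [0.5135, 0.2435, 0.2827]
eef_rot: [0.0, 0.623, 0.782, -0.0]
force: [0.6, -0.2, -1.2]
gripper_width: 0.0212
gripper_force: 30.0
```

Run:
```python
from h import *
C=cal("wrist"); im=viewer.get_image("wrist"); cv2.imwrite("pics/w3.png",im)
s=manip.observe(); print(s["tcp_pos"],yaw_of(s["eef_rot"]),proj(C,(.5136,.308,.075)))
cv2.imwrite("pics/w3c.png",cv2.resize(im[0:200,270:420],None,fx=3,fy=3,interpolation=cv2.INTER_CUBIC))
```

```text
[0.51352437 0.2435604  0.28270066] 0.22461956755984783 [335.31081792 132.19328294]
```

View pics/w3c.png

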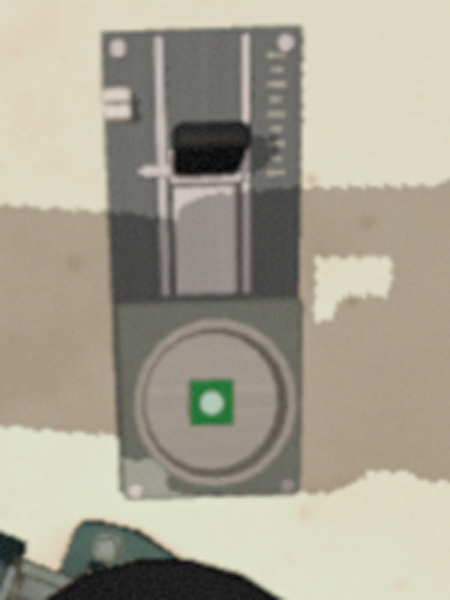

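The crop (3x, from (270,0)) shows the cup rim around (216,401), the pointer tip at (142,172), the mark block with its line at (117,103), the grip top at (211,130), front plate screws at (117,48) and (286,42), and housing screws at (135,491) and (287,485). I convert these.

Run:
```python
from h import *
np.set_printoptions(precision=4,suppress=True)
im=cv2.imread("pics/w3.png"); C=cal("wrist"); g=cv2.GaussianBlur(im,(3,3),0).mean(2).astype(np.float32)
f=lambda x,y,z: plane(C,270+(x+.5)/3-.5,(y+.5)/3-.5,z)
# rim outer edge: project known circle sizes radially about guess, take strongest bright->dark step
c0=f(216,401,.075)[:2]
for it in range(3):
    P=[]
    for a in np.arange(0,2*np.pi,.1):
        r=np.arange(.029,.0385,.0004); uv=np.array([proj(C,(c0[0]+q*np.cos(a),c0[1]+q*np.sin(a),.075)) for q in r]).astype(np.float32)
        v=cv2.remap(g,uv[:,:1],uv[:,1:],cv2.INTER_LINEAR).ravel(); d=np.diff(v); i=d.argmin(); P.append([*(c0+(r[i]+.0002)*np.array([np.cos(a),np.sin(a)])),-d[i]])
    P=np.array(P); P=P[P[:,2]>np.median(P[:,2])*.6]; Q=P[:,:2]
    for _ in range(3):
        s=np.linalg.lstsq(np.c_[2*Q,np.ones(len(Q))],(Q**2).sum(1),rcond=None)[0]; R=np.sqrt(s[2]+s[:2]@s[:2]); e=abs(np.linalg.norm(Q-s[:2],axis=1)-R); Q=Q[e<2*np.median(e)+2e-4]
    c0=s[:2]
print("cup",c0,"R",R,len(Q))
F=(f(117,48,.008)+f(286,42,.008))/2; H=(f(135,491,.04)+f(287,485,.04))/2; 
print("front mid",F,"rear mid",H, "span",np.linalg.norm((H-F)[:2]))
d=(c0-F[:2]);d/=np.linalg.norm(d); d2=(H-F)[:2]; d2/=np.linalg.norm(d2)
l=f(301,28,.008),f(299.5,290,.008); d3=(l[1]-l[0])[:2]; d3/=np.linalg.norm(d3)
fr=(f(301,28,.008)-f(103,33,.008))[:2]; print("plate width",np.linalg.norm(fr)); fr/=np.linalg.norm(fr)
for q in (d,d2,d3,np.array([fr[1],-fr[0]])): print("fixture y angle", np.arctan2(q[0],-q[1]))
X=d2; p=f(142,172,.018); m=f(117,103,.022); gp=f(211,130,.078)
org=c0-.04*X; Y=np.array([-X[1],X[0]])
for n,q in (("pointer",p),("mark",m),("griptop",gp),("F",F),("H",H)): print(n,q,"fix",(q[:2]-org)@X,(q[:2]-org)@Y)
print("grip centre in fixture-> world",org-.06*X)
# held disc centre relative to TCP
t=manip.observe()["tcp_pos"]; k=(im.max(2)<40).astype(np.uint8); k[:180]=0
pts=[]
for u in range(275,376,3):
    col=np.where(k[180:260,u])[0]
    if len(col): pts.append(plane(C,u,180+col[0]-.5,t[2]-.0183+.012)[:2])
pts=np.array(pts); s=np.linalg.lstsq(np.c_[2*pts,np.ones(len(pts))],(pts**2).sum(1),rcond=None)[0]; print("disc",s[:2]-t[:2],"R",np.sqrt(s[2]+s[:2]@s[:2]))
```

```text
cup [0.5214 0.3071] R 0.03333369435593863 56
front mid [0.4834 0.454  0.008 ] rear mid [0.5312 0.2692 0.04  ] span 0.19088788062639733
plate width 0.08692081874749816
fixture y angle 0.25300698919509285
fixture y angle 0.25291552547506796
fixture y angle 0.26220578229132635
fixture y angle 0.2486378357774852
pointer [0.4696 0.3964 0.018 ] fix -0.059434212540078794 -0.02779998764311034
mark [0.4535 0.4197 0.022 ] fix -0.08607035705111589 -0.03761742427719784
griptop [0.4958 0.4043 0.078 ] fix -0.060560786342292845 -0.00048746168110957853
F [0.4834 0.454  0.008 ] fix -0.11178938737542923 -1.3883222068340412e-05
H [0.5312 0.2692 0.04  ] fix 0.07909849325096813 -1.3883222068345621e-05
grip centre in fixture-> world [0.4964 0.4039]
disc [-0.0032  0.0084] R 0.03181846011726608
```

Cross-checks agree: the plate is 87 mm (90 nominal), the pointer sits at −59.4 (−60 nominal) and the fixture angle is 0.253. The mark is about 26.6 mm beyond the pointer. I refit the held disc with its known radius and plan the placing.

Run:
```python
from h import *
from scipy.optimize import least_squares
np.set_printoptions(precision=4,suppress=True)
im=cv2.imread("pics/w3.png"); C=cal("wrist"); s=manip.observe(); t=s["tcp_pos"]; a=yaw_of(s["eef_rot"])
k=(im.max(2)<45).astype(np.uint8); k[:180]=0
n,lab=cv2.connectedComponents(k); k=lab==lab[200,325]
E=[]
for u in range(285,366,4):
    c=np.where(k[180:245,u])[0]; E.append((u,180+c[0]-.5))
P=np.array([plane(C,*e,t[2]-.0183+.012)[:2] for e in E]); print(E[::4])
r=least_squares(lambda c:np.linalg.norm(P-c,axis=1)-.037,t[:2],loss="soft_l1",f_scale=.0005); d=r.x-t[:2]
tx=np.array([-np.sin(a),np.cos(a)]);ty=np.array([np.cos(a),np.sin(a)]); print("disc-TCP tool xy",d@tx,d@ty,"resid",abs(r.fun).max())
for dx in (.0032,):
    plan((*(np.array([.5214,.3071])-dx*np.array([-np.sin(.253),np.cos(.253)])),.15),.253,15,n=4)
```

```text
[(285, np.float64(199.5)), (301, np.float64(187.5)), (317, np.float64(186.5)), (333, np.float64(186.5)), (349, np.float64(191.5)), (365, np.float64(201.5))]
disc-TCP tool xy 0.0026653435101377907 -0.0002909910688590663 resid 0.001523314727187669
yaw now 0.2246 shift [   8.7   60.4 -132.7] dyaw 0.0284
[14, 5, 33, np.float64(-0.007), 15]
[14, 6, 33, np.float64(-0.007), 15]
[14, 6, 33, np.float64(-0.007), 15]
[14, 6, 33, np.float64(-0.007), 15]
```

Emit:
jog_arm(moves=[[19,7,5,-0.01,15],[19,8,15,-0.01,15],[19,7,30,-0.01,15],[0,0,40,0,15],[0,0,42,0,15],[0,0,0,0,15],[0,0,0,0,15],[0,0,0,0,15]])

```text
clock: 7.5
tcp_pos: [0.5226, 0.3053, 0.1534]
eef_rot: [0.001, 0.611, 0.791, 0.002]
force: [0.4, 0.9, -0.7]
gripper_width: 0.0215
gripper_force: 30.0
```

Run:
```python
from h import *
plan((*(np.array([.5214,.3071])-.003*np.array([-np.sin(.253),np.cos(.253)])),.098),.253,15,n=1)
```

```text
yaw now 0.2555 shift [ -0.4  -1.1 -55.4] dyaw -0.0025
[-1, -1, 55, np.float64(0.002), 15]
```

Emit:
jog_arm(moves=[[-1,-1,20,0,15],[0,0,20,0,15],[0,0,12,0,15],[0,0,3,0,15],[0,0,3,0,15],[0,0,3,0,15],[0,0,0,0,15]])

```text
clock: 8.2
tcp_pos: [0.5208, 0.3041, 0.0901]
eef_rot: [0.0, 0.611, 0.792, 0.0]
force: [-0.0, 0.4, -2.2]
gripper_width: 0.0211
gripper_force: 30.0
```

Emit:
jog_arm(moves=[[0,1,1,0,15],[0,0,1,0,15],[0,0,1,0,15],[0,0,0,0,15]])

```text
clock: 8.6
tcp_pos: [0.5215, 0.3043, 0.0866]
eef_rot: [-0.0, 0.611, 0.792, -0.0]
force: [0.6, 0.7, -2.2]
gripper_width: 0.0213
gripper_force: 30.0
```

Emit:
jog_arm(moves=[[0,0,1,0,15],[0,0,0,0,15]])

```text
clock: 8.8
tcp_pos: [0.5216, 0.3043, 0.0863]
eef_rot: [0.0, 0.611, 0.792, 0.0]
force: [-1.7, -0.7, 4.0]
gripper_width: 0.0208
gripper_force: 30.0
```

Contact came at TCP z = 0.0863, exactly the seated height. I release.

Emit:
jog_arm(moves=[[0,0,0,0,26],[0,0,0,0,34],[0,0,0,0,44],[0,0,0,0,50],[0,0,-15,0,50],[0,0,-35,0,50],[0,0,-40,0,50],[0,0,-40,0,50]])

```text
clock: 9.6
tcp_pos: [0.5213, 0.3042, 0.2171]
eef_rot: [-0.0, 0.611, 0.792, -0.0]
force: [-0.5, 0.8, -0.2]
gripper_width: 0.0498
gripper_force: 0.0
```

Run:
```python
from h import *
# viewpoint: TCP ~80 mm behind the cup (tool -x), high
plan((.54,.235,.285),None,60,n=3)
```

```text
yaw now 0.256 shift [ 18.7 -69.2  67.9] dyaw 0
[-24, 0, -23, 0.0, 60]
[-24, 0, -23, 0.0, 60]
[-24, 0, -23, 0.0, 60]
```

Emit:
jog_arm(moves=[[-24,0,-23,0,60],[-24,0,-23,0,60],[-24,0,-23,0,60],[0,0,0,0,60],[0,0,0,0,60],[0,0,0,0,60]])

```text
clock: 10.2
tcp_pos: [0.5392, 0.2353, 0.2834]
eef_rot: [-0.001, 0.611, 0.792, -0.001]
force: [-0.0, -0.8, -0.4]
gripper_width: 0.0602
gripper_force: 0.0
```

Run:
```python
from h import *
np.set_printoptions(precision=4,suppress=True)
C=cal("wrist"); im=viewer.get_image("wrist"); cv2.imwrite("pics/w4.png",im)
cv2.imwrite("pics/w4c.png",cv2.resize(im[0:200,240:400],None,fx=3,fy=3,interpolation=cv2.INTER_CUBIC))
g=cv2.GaussianBlur(im,(3,3),0).max(2).astype(np.float32)
c0=np.array([.5214,.3071]); z=.080
for it in range(4):
    P=[]
    for a in np.arange(0,2*np.pi,.1):
        r=np.arange(.030,.044,.0004); uv=np.array([proj(C,(c0[0]+q*np.cos(a),c0[1]+q*np.sin(a),z)) for q in r]).astype(np.float32)
        v=cv2.remap(g,uv[:,:1],uv[:,1:],cv2.INTER_LINEAR).ravel(); d=np.diff(v); i=d.argmax(); P.append(c0+(r[i]+.0002)*np.array([np.cos(a),np.sin(a)]))
    Q=np.array(P)
    for _ in range(4):
        s=np.linalg.lstsq(np.c_[2*Q,np.ones(len(Q))],(Q**2).sum(1),rcond=None)[0]; R=np.sqrt(s[2]+s[:2]@s[:2]); e=abs(np.linalg.norm(Q-s[:2],axis=1)-R); Q=Q[e<2*np.median(e)+2e-4]
    c0=s[:2]
print("cover disc",c0,"R",R,len(Q), proj(C,(*c0,z)))
```

```text
cover disc [0.5212 0.3069] R 0.03620494580382762 48 [324.5344 123.0821]
```

View pics/w4c.png

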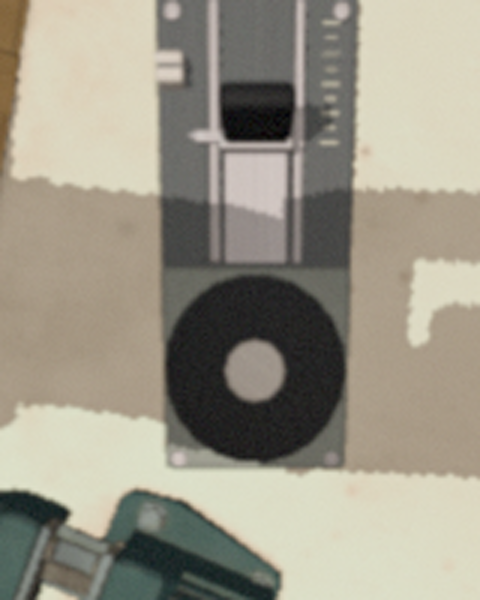

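The crop shows the cover concentric and level on the cup at (255,370); the measured disc centre is 0.3 mm from the cup's. The slide is still in, with the pointer tip at (191,134) and the mark line at (170,67). Now I refine the pull distance and plan the grip.

Run:
```python
from h import *
np.set_printoptions(precision=4,suppress=True)
C=cal("wrist"); X=np.array([np.sin(.253),-np.cos(.253)]); o=np.array([.5214,.3071])-.04*X
f=lambda x,y,z:(plane(C,240+(x+.5)/3-.5,(y+.5)/3-.5,z)[:2]-o)
print("pointer",f(191,134,.018)@X,"mark",f(170,67,.022)@X)
im=cv2.imread("pics/w4.png").mean(2)
print(im[16:32,292:301].mean(1).round(), "rows 16..; block"); print(im[38:52,304:309].mean(1).round(),"rows 38.. pointer")
plan((.4964,.4039,.15),.253,60,n=5)
```

```text
pointer -0.060362172163545766 mark -0.08529893615780892
[135. 173. 196. 198. 183. 155. 170. 195. 201. 197. 179. 142. 113. 109.
 112. 113.] rows 16..; block
[106. 106. 106. 105. 115. 150. 183. 191. 174. 128. 104. 106. 106. 106.] rows 38.. pointer
yaw now 0.257 shift [ -42.8  168.5 -133.4] dyaw -0.004
[35, 0, 27, np.float64(0.001), 60]
[35, 0, 27, np.float64(0.001), 60]
[35, 0, 27, np.float64(0.001), 60]
[35, 0, 27, np.float64(0.001), 60]
[35, 0, 27, np.float64(0.001), 60]
```

Emit:
jog_arm(moves=[[30,0,5,0,60],[40,0,15,0,60],[40,0,30,0,60],[40,0,40,0,60],[24,0,43,0,60],[0,0,0,0,60],[0,0,0,0,60]])

```text
clock: 10.95
tcp_pos: [0.4964, 0.3988, 0.1559]
eef_rot: [-0.0, 0.61, 0.792, -0.001]
force: [0.1, 0.2, 1.1]
gripper_width: 0.0602
gripper_force: 0.0
```

Run:
```python
from h import *
plan((.4964,.4039,.0413),.253,60,n=1)
```

```text
yaw now 0.2576 shift [  -0.     5.1 -114.6] dyaw -0.0046
[5, 1, 115, np.float64(0.005), 60]
```

Emit:
jog_arm(moves=[[4,1,30,0,60],[0,0,35,0,60],[0,0,30,0,60],[0,0,18,0,60],[0,0,0,0,60],[0,0,0,0,60]])

```text
clock: 11.55
tcp_pos: [0.4983, 0.4025, 0.0455]
eef_rot: [0.001, 0.611, 0.791, 0.001]
force: [-0.4, 0.0, 0.3]
gripper_width: 0.0598
gripper_force: 0.0
```

Run:
```python
from h import *
plan((.4964,.4039,.0413),.253,60,n=1)
```

```text
yaw now 0.2551 shift [-1.9  1.4 -4.2] dyaw -0.0021
[2, -1, 4, np.float64(0.002), 60]
```

Emit:
jog_arm(moves=[[2,-1,4,0,60],[0,0,0,0,45],[0,0,0,0,36],[0,0,0,0,20],[0,0,0,0,20],[0,0,0,0,20],[0,0,0,0,20],[0,0,0,0,20]], newtons=50)

```text
clock: 12.35
tcp_pos: [0.496, 0.4045, 0.0397]
eef_rot: [0.0, 0.611, 0.792, 0.001]
force: [4.3, 1.2, 0.3]
gripper_width: 0.0298
gripper_force: 50.0
```

Grip held: 29.8 mm wide at 50 N. I pull 26–27 mm.

Emit:
jog_arm(moves=[[4,0,0,0,20],[6,0,0,0,20],[6,0,0,0,20],[6,0,0,0,20],[4,0,0,0,20],[0,0,0,0,20],[0,0,0,0,20]])

```text
clock: 13.05
tcp_pos: [0.4896, 0.4287, 0.0396]
eef_rot: [0.001, 0.611, 0.792, -0.0]
force: [6.2, -3.6, 0.4]
gripper_width: 0.029
gripper_force: 50.0
```

Run:
```python
from h import *
np.set_printoptions(precision=4,suppress=True)
X=np.array([np.sin(.253),-np.cos(.253)]); o=np.array([.5214,.3071])-.04*X; Y=np.array([-X[1],X[0]])
t=manip.observe()["tcp_pos"]; print("pulled",-(t[:2]-np.array([.496,.4045]))@X, "side",(t[:2]-np.array([.496,.4045]))@Y)
C=cal("wrist"); im=viewer.get_image("wrist"); cv2.imwrite("pics/w5.png",im)
m=proj(C,(*(o-.0863*X-.0376*Y),.022)); print("mark px",m)
x,y=int(m[0])-80,max(0,int(m[1])-70); print(x,y); cv2.imwrite("pics/w5c.png",cv2.resize(im[y:y+140,x:x+180],None,fx=4,fy=4,interpolation=cv2.INTER_CUBIC))
```

```text
pulled 0.02500419078447975 side -0.0001026030781697814
mark px [265.1258 242.4102]
185 172
```

View pics/w5c.png

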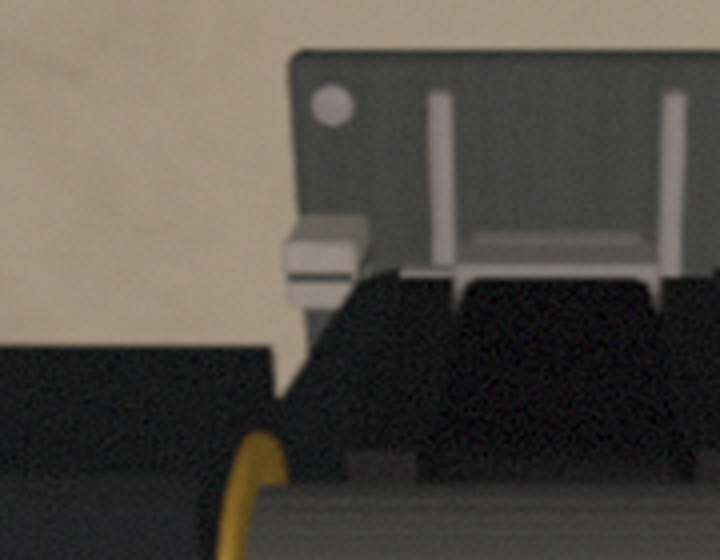

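The crop (4x, from (185,172)) shows the mark block with its line at (320,277) and a steel strip beside the grip's foot at (425,271), partly hidden by the finger. I check where these lie along the slide.

Run:
```python
from h import *
np.set_printoptions(precision=4,suppress=True)
X=np.array([np.sin(.253),-np.cos(.253)]); o=np.array([.5214,.3071])-.04*X; Y=np.array([-X[1],X[0]])
C=cal("wrist")
for n,x,y,z in (("mark",320,277,.022),("strip front",425,266,.018),("strip back",425,277,.018),("plate front",300,50,.008),("plate front",700,50,.008)):
    p=plane(C,185+(x+.5)/4-.5,172+(y+.5)/4-.5,z)[:2]-o; print(n,(p@X*1000).round(2),(p@Y*1000).round(2))
im=cv2.imread("pics/w5.png").mean(2)
print(im[234:248,286:295].mean(1).round(),"strip rows 234.."); print(im[234:248,258:270].mean(1).round(),"block")
D=cal("top"); t=viewer.get_image("top"); cv2.imwrite("pics/top5.png",t)
w=cv2.imread("pics/w4.png").mean(2); print(w[36:54,[303,305,307,309,311]].T.round())
```

```text
mark -87.3 -37.86
strip front -87.51 -21.59
strip back -85.57 -21.65
plate front -121.07 -41.96
plate front -121.22 22.97
[ 77.  77.  77.  78.  80.  94. 109.  65.  21.  16.  19.  20.  21.  21.] strip rows 234..
[138. 139. 140. 140. 139. 130.  92.  70.  98. 132. 138. 137. 137. 135.] block
[[108. 109. 109. 108. 109. 105. 107. 117. 143. 147. 123. 108. 110. 109.
  108. 108. 108. 107.]
 [108. 106. 107. 107. 107. 108. 116. 147. 182. 189. 172. 127. 109. 108.
  107. 110. 109. 105.]
 [104. 105. 107. 107. 104. 103. 114. 158. 192. 200. 187. 131. 100. 106.
  108. 104. 104. 105.]
 [129. 128. 128. 129. 128. 125. 133. 161. 187. 192. 184. 138. 114. 122.
  121. 120. 120. 121.]
 [185. 186. 187. 186. 186. 187. 186. 188. 195. 194. 186. 158. 173. 182.
  184. 182. 183. 183.]]
```

The plate's front edge reads −121.1 (−120 nominal), so the mark is at −86.2. The pointer is at about −84.5 to −85, so I need about 1.5 mm more.

Emit:
jog_arm(moves=[[1.5,0,0,0,20],[0,0,0,0,20],[0,0,0,0,20],[0,0,0,0,20],[0,0,0,0,20],[0,0,0,0,20]])

```text
clock: 13.75
tcp_pos: [0.4893, 0.43, 0.0396]
eef_rot: [0.001, 0.611, 0.791, -0.0]
force: [4.8, -4.7, 2.0]
gripper_width: 0.0296
gripper_force: 50.0
```

Run:
```python
from h import *
np.set_printoptions(precision=4,suppress=True)
X=np.array([np.sin(.253),-np.cos(.253)]); o=np.array([.5214,.3071])-.04*X
s=manip.observe(); t=s["tcp_pos"]; print("pulled",-(t[:2]-np.array([.496,.4045]))@X, s["qvel"],s["force"],s["gripper_force"])
C=cal("wrist"); im=viewer.get_image("wrist"); g=im.mean(2)
st=g[230:250,286:295].mean(1); b=g[230:250,258:270].mean(1); print(st.round(),b.round())
r=230+b[6:16].argmin()+6; q=230+st.argmax()
print("mark",(plane(C,264,r,.022)[:2]-o)@X,"strip peak",(plane(C,290,q,.018)[:2]-o)@X)
```

```text
pulled 0.02632701300288465 [ 0.0014 -0.0001  0.0009  0.0021  0.0001 -0.0009] [ 4.7988 -4.6781  1.9901] 50.00182706862688
[ 76.  76.  78.  77.  77.  77.  76.  77.  81.  95. 109.  66.  20.  20.
  20.  20.  18.  22.  21.  22.] [ 99.  97.  96. 100. 116. 132. 138. 139. 138. 139. 138. 129.  91.  77.
 108. 132. 136. 136. 134. 129.]
mark -0.08721726896250966 strip peak -0.08757491099493284
```

The slide follows the hand without slip. The pointer is within about 1 mm of the line by both estimates, and the cover is seated. I hand in.

```bash
python3 -c "
from rig import manip
print(manip.hand_in())"
```

```text
the job is handed in; nothing more can be done
None
```

The job is handed in; the result wasn't reported back. The wide cover is seated on the cup, about 0.3 mm off centre by my measurement, and let go; the slide is held about 26 mm out, its pointer within about 1 mm of the mark's line.

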